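# Extend the work support to its lock hole and hold the pin home

## Robot

A 7-joint arm with a two-finger parallel gripper is mounted at the origin on a cart in front of the work surface, level with it; the furniture and walls round the work are solid. World frame = base frame: x ahead of the robot, y to its left, z up, the work surface at z = 0. Lengths are in m, angles in rad, forces in N, time in s.
With the tool pointing down it reaches from about 0.425 to 0.825 m from the base axis. Payload 3.6 kg.
Tool frame: the origin (TCP) lies midway between the tips of the shut fingers; the grasp point (between the pads) lies 19 mm behind it; z points along the fingers, y is the line along which they close (so a half turn about z gives the same grasp; the last joint's range is limited). The gripper opens to 93 mm and grips with 3 to 60 N. Pads are 15 mm wide; open, the fingers measure 128 mm over their backs; the gripper's body (75 mm by 188 mm) begins 65 mm behind the grasp point.
Start: joints at [1.097, 0.615, -0.013, 1.423, 0.008, 1.103, -0.04], TCP at [0.281, -0.586, 0.219] pointing down, gripper open.
Joint ranges: [-3.12, 3.12], [-0.3, 2.06], [-1.34, 1.32], [0.26, 2.42], [-1.36, 4.5], [0.01, 1.98], [-2.84, 2.84]. Speed limits (rad/s): [2.79, 2.79, 3.14, 3.14, 3.14, 3.14, 3.14].

## Interface

Orientations are given as a rotation vector (axis times angle).
In Python, from bench import observe, get_image, camera_model, close_job gives the robot as it stands.
- The arm moves only by the tool servo_tool, never from a script. Its argument "plan" is text: rows parted by semicolons, each of 6 numbers parted by spaces: the shift along the tool's x, y, z in cm, then the turn, a rotation vector about the tool's x, y, z in rad. A call has 1 to 20 rows; each row shifts and turns the commanded pose from where the row before left it, along the tool's axes as they then stand; what a row does not reach is not made up. A row lasts 1/10 s, in which the tool goes at most 50 mm and 8.59 degrees, less where a joint would pass 70% of its speed; a pose out of reach is approached as far as the arm can. A call is refused whole if a number of a shift passes 5 or a number of a turn 0.15, either way. A call with a gripper value outside its range is refused whole. "hand" is the opening, from -1 (shut) to 1 (fully open), set as the call begins (left out, the last holds). The fingers move at their own pace and stop on an object; the grip force is fixed at half the most. Time passes only in rows, so rows that do not move let the fingers close. It gives the time, the measured TCP pose, the force, the opening and the grip force at its end, in the units of the state.
- observe(): the state, without advancing time (a new reading comes with each control period).
- get_image(name): name is "scene" or "top" or "wrist"; returns the picture (400x640x3 uint8, red, green, blue); there is no depth.
- camera_model(name): a dict with "K" (3x3 intrinsics, pixels), "world_from_camera" (4x4, takes a point from camera to world coordinates). Camera axes: x right, y down, z forward; pixel columns grow to the right and rows downward; lengths in m; the calibration is good to about 2 mm. A picture is of the moment at which its call begins: read the wrist's pose just before it. camera_model takes no time and is no camera call; for the wrist camera it gives the pose at the moment of the call.
- close_job(): hands the job in; it is judged then, once.
The state is a dict: "time": time; "q": joint angles; "joint_velocities": joint speeds; "joint_efforts": joint torques, N m; "ee_pos": TCP position; "orientation": TCP orientation; "contact_force": force on the tool from outside, world axes, zero at the start; "ft_torque": the same for the moment, N m; "grip_width": finger opening in m; "finger_force": force on a finger pad.
Only numpy, scipy, OpenCV 4.12 (cv2) and the standard library are available. Lean on these libraries where they do the work, as an engineer would, in place of code of your own. Each camera call takes 0.05 s, during which the arm holds its last target. There are 200 camera calls.

## Task

Extend the telescopic work support on the desk to its lock hole: pull the spring plunger's knob up to free the pin, slide the tube section out towards the milling machine, and feel for the round hole, hidden under the tube, where the pin drops in. Then press the knob down so that the pin is fully home and finish like that, still gripping the knob and holding it pressed down, because the spring alone does not keep the pin fully home. Leave the other things on the desk where they are.

Things in the scene. Friction and masses are not known exactly. Their poses are not given: they have to be found in the camera images.
- support: Fixed base of the telescopic work support: grey plate 66 mm wide (its x), 290 mm long (its y), 8 mm thick, lying on the level desk, yaw up to 0.28 rad either way. Origin on the desk surface, under the plunger's axis when joint tube reads 0. Its own y axis is the slide line; the tube extends towards its own -y (to the robot's right, towards the milling machine).
- tube (a joint): How far the tube section is slid out along the base's -y, m; range -0.015 to 0.095 (stops), friction about 1.5 N. It carries the plunger. At the start the pin stands in a long slot, which stops the tube at a value between 0.012 and 0.040; then comes a flat land; the round lock hole's centre lies at a value between 0.056 and 0.084, always 44 mm beyond the slot's stop.
- rest (a point): Centre of the roller of the small work rest, 55 mm above the desk, on the outer end of the aluminium tube section, 98 mm beyond the plunger's axis. The tube is 44 mm wide and 200 mm long, its top face 35 mm above the desk; the rest stands 65 mm high.
- clamp (a point): Top of the grey clamp block at the base's +y end, 146 mm from its origin, 44 mm above the desk. The block holds the inner bar with the index strip, in which the slot and the lock hole are. The strip is out of sight under the tube and is set differently along the slide from start to start, so the hole must be felt. The pin has 1.5 mm of play either way in the hole.
- plunger (a joint): Height of the spring plunger (pin and knob) above fully home, m: 0 = fully home (hard stop), 0.004 = where its spring leaves it in slot or hole, 0.010 = the 8 mm flat-ended pin rides on the land, over 0.0105 = pin free, 0.020 = top stop. Spring 600 N/m: about 6 N of pull at 0.014, 2.4 N of push to stay at 0. On the land it presses down with 3.6 N and drops into the hole if the knob is free to sink.
- knob: Black round plunger knob on top of the tube, upright, 26 mm in diameter and 26 mm high, free all round for fingers. Origin at its centre, 63 mm above the desk when fully home, 67 mm at rest; its underside is then 19 mm above the tube's top face, with a steel bush (24 mm wide, 12 mm high) on the tube below it. It moves with tube and plunger; its x, y are the pin's axis.
- screw_tin: Loose round screw tin, 50 mm across, 18 mm high, in front of the support; bystander.
- hex_keys: Loose holder of hex keys, 67x52x17 mm, in front of the support; bystander.
- driver_small: Loose small screwdriver, 128 mm long, lying behind the support; bystander.
- multimeter: Loose hand multimeter, 132x68x39 mm, on the left of the desk; bystander.
- mini_vice: Loose small machine vice, 50x132x52 mm, at the back; bystander.
- solder_spool: Loose spool of solder, 52 mm across, 34 mm high, at the back; bystander.
- petri_dish: Loose round glass dish, 60 mm across, 14 mm high, at the back; bystander.

How it is judged:
On the way, in this order (a step that is already met when the one before it is completed fails the run):
1. the pin is pulled up free of the strip while the tube is still at the slot (value of joint plunger above 0.0105 m and value of joint tube below 0.045 m), for 0.05 s.
2. the tube is slid out and the pin has dropped into the lock hole (value of joint tube between 0.053 and 0.087 m and value of joint plunger below 0.006 m), for 0.2 s.
At the end, for the whole second after the job is handed in: The tube stands at the lock hole (joint tube between 0.053 and 0.087), the pin is in it and fully home within 2 mm (joint plunger below 0.002), the tube is at rest, and the fingers still hold the knob with more than 2 N, through the last second (value of joint tube between 0.053 and 0.087 m and value of joint plunger below 0.002 m and contact force between the fingers and knob above 2 N and velocity of joint tube between -0.01 and 0.01 m/s); the arm keeps its last pose, push and grip.
It fails at once if a bystander is moved by more than 15 mm (distance of any of screw_tin, hex_keys, driver_small, multimeter, mini_vice, solder_spool, petri_dish from where it was at the start of the episode above 0.015 m).
It also fails if it takes over 42 s, if anything falls off the work surface, if the arm or the gripper's body presses on something with over 40 N, if the wrist force passes 120 N, or if a joint passes its speed limit or range.

## Working session

There is one attempt and no reset: what is moved stays moved. The work goes in short steps, Python scripts to look and compute and a tool call to move; the robot and the scene stay as the last step left them, time stands still between calls to the robot, and variables do not carry over. Pictures are saved under pics/ and viewed, at most 10 in all, crops included, and the job is handed in when it is done.

Besides the shell and the picture viewer there is one more tool, called after ">>>" as name(argument=value, ...), one argument or row to a line, values as JSON. servo_tool: Moves the arm, as the interface text tells. Its arguments: {"type":"object","properties":{"plan":{"type":"string"},"hand":{"type":"number"}},"required":["plan"]}

```bash
mkdir -p pics; ls; python3 - <<'E'
from bench import *
import cv2
s=observe();print(s)
for n in ("scene","top"):
    im=get_image(n);cv2.imwrite(f"pics/{n}0.png",im[:,:,::-1]);m=camera_model(n);print(n,m)
E
```

```text
pics
{'time': 0.0, 'q': array([ 1.09748027,  0.61590391, -0.0125965 ,  1.42489439,  0.00810125,
        1.10340288, -0.04040323]), 'joint_velocities': array([ 0.00021743, -0.00138262,  0.00128916, -0.00054742, -0.00037613,
       -0.00035181, -0.00144586]), 'joint_efforts': array([-8.84088058e-05, -4.58939624e+01,  2.09065746e-01, -1.65744156e+01,
       -6.10547746e-02,  2.04970274e-02,  2.32819666e-04]), 'ee_pos': array([ 0.28051688, -0.58547209,  0.21749268]), 'orientation': array([-3.06107977e+00, -6.95555802e-01,  9.65303560e-04]), 'contact_force': array([-0.7269779 ,  1.16210895,  0.59444551]), 'ft_torque': array([-0.00276026,  0.00960711, -0.03557671]), 'finger_force': 0.0, 'grip_width': 0.09289133669532978}
scene {'K': array([[362.56632325,   0.        , 318.00290235],
       [  0.        , 362.56632325, 203.30316066],
       [  0.        ,   0.        ,   1.        ]]), 'world_from_camera': array([[ 0.85394533, -0.34485558,  0.38968192,  0.22163279],
       [-0.52021826, -0.54812531,  0.65492871, -0.43588097],
       [-0.0122613 , -0.76199296, -0.64746922,  0.64212488],
       [ 0.        ,  0.        ,  0.        ,  1.        ]])}
top {'K': array([[427.96134045,   0.        , 319.34663359],
       [  0.        , 427.96134045, 207.87510862],
       [  0.        ,   0.        ,   1.        ]]), 'world_from_camera': array([[-0.00693024, -0.99837778,  0.05651357,  0.49803465],
       [-0.99993513,  0.00742972,  0.00863283,  0.10716698],
       [-0.0090387 , -0.05645007, -0.99836451,  0.95830969],
       [ 0.        ,  0.        ,  0.        ,  1.        ]])}
```

View pics/top0.png

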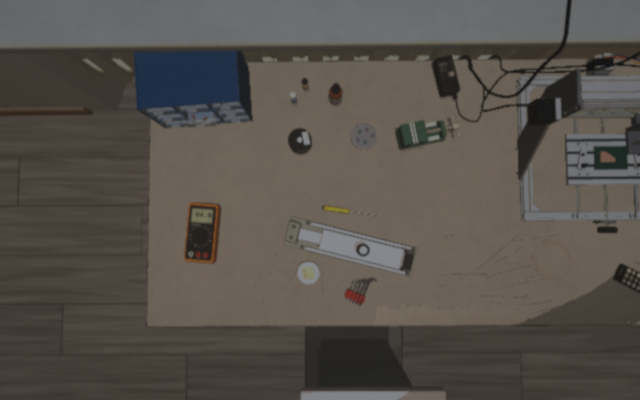

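View pics/scene0.png

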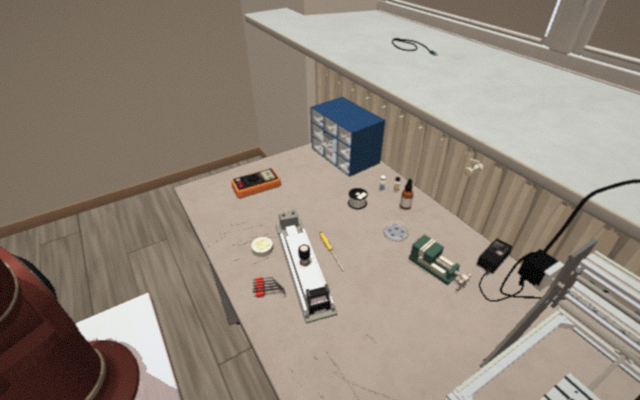

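The top view shows the knob at about (363,250), the clamp at (293,232) and the rest at (407,260). In the scene view the knob is at (304,252). The screw tin and hex keys lie in front of the support, and the driver lies behind it.

```bash
cat >h.py <<'E'
import numpy as np,cv2
from bench import *
def ray(m,u,v,z):
    T=m["world_from_camera"];d=T[:3,:3]@np.linalg.inv(m["K"])@[u,v,1];o=T[:3,3]
    return o+d*(z-o[2])/d[2]
def dark(im,c,r,th):
    x0,y0=int(c[0]-r),int(c[1]-r);g=im[y0:y0+2*r,x0:x0+2*r].max(2)
    n,l,st,ce=cv2.connectedComponentsWithStats((g<th).astype(np.uint8))
    return [(st[i,4],ce[i]+[x0,y0],st[i,:4]+[x0,y0,0,0]) for i in range(1,n) if st[i,4]>15]
E
python3 - <<'E'
from h import *
t=cv2.imread("pics/top0.png");m=camera_model("top")
for a in dark(t,(363,250),14,90): print(a,ray(m,*a[1],.08))
s=cv2.imread("pics/scene0.png");ms=camera_model("scene")
for a in dark(s,(304,252),14,80): print('s',a,ray(ms,*a[1],.067))
print('clamp',ray(m,293,232,.044),'rest',ray(m,407,260,.06))
# support long edges: bright tube contour
mask=cv2.inRange(t[215:280,280:420],(120,120,120),(255,255,255))
cs,_=cv2.findContours(mask,0,2);c=max(cs,key=cv2.contourArea);r=cv2.minAreaRect(c);b=cv2.boxPoints(r)+[280,215]
print(r,[ray(m,*p,.035).round(3) for p in b])
cv2.imwrite("pics/crop.png",np.hstack([cv2.resize(t[215:280,280:420],None,fx=3.,fy=3.,interpolation=2),cv2.resize(s[225:290,250:390],None,fx=2.7,fy=3,interpolation=2)]))
E
```

```text
(np.int32(78), array([361.87179487, 249.20512821]), array([356, 244,  13,  12])) [0.46254907 0.02848124 0.08      ]
s (np.int32(81), array([303.81481481, 254.7654321 ]), array([299, 249,  10,  12])) [0.45568745 0.01916878 0.067     ]
clamp [0.4986375  0.17166323 0.044     ] rest [ 0.43871197 -0.06700639  0.06      ]
((70.05375671386719, 31.24776840209961), (104.54003143310547, 19.378353118896484), 14.32271957397461) [array([0.476, 0.164, 0.035]), array([0.516, 0.153, 0.035]), array([ 0.459, -0.064,  0.035]), array([ 0.419, -0.053,  0.035])]
```

View pics/crop.png

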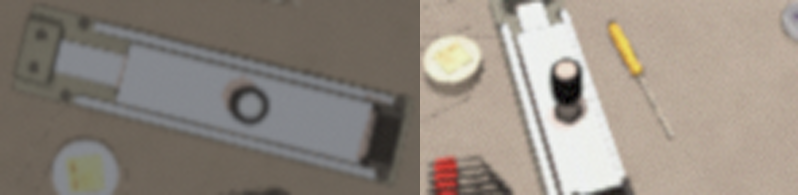

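The top crop shows the knob ring's centre at about (363,249.3), which puts it at roughly (0.4625, 0.027). The slide direction is about (-0.249,-0.968), a yaw of about -0.25. The clamp is 0.149 from the knob, which fits the given 0.146. I'll turn by +0.70 about tool z and then travel to above the knob.

>>> servo_tool(
  plan="0 0 0 0 0 0.14; 0 0 0 0 0 0.14; 0 0 0 0 0 0.14; 0 0 0 0 0 0.14; 0 0 0 0 0 0.14; 0.15 -4 0.25 0 0 0; 0.15 -4 0.25 0 0 0; 0.15 -4 0.25 0 0 0; 0.15 -4 0.25 0 0 0; 0.15 -4 0.25 0 0 0; 0.15 -4 0.25 0 0 0; 0.15 -4 0.25 0 0 0; 0.15 -4 0.25 0 0 0",
  hand=1,
)

```text
time: 1.4
ee_pos: [0.3727, -0.2776, 0.1984]
orientation: [-3.116, 0.397, 0.001]
contact_force: [0.9, -1.2, -0.1]
grip_width: 0.0932
finger_force: 0.0
```

>>> servo_tool(
  plan="0.15 -4 0.25 0 0 0; 0.15 -4 0.25 0 0 0; 0.15 -4 0.25 0 0 0; 0.15 -4 0.25 0 0 0; 0.15 -4 0.25 0 0 0; 0.15 -4 0.25 0 0 0; 0.15 -4 0.25 0 0 0; 0.15 -3.8 0.25 0 0 0; 0 0 0 0 0 0; 0 0 0 0 0 0",
)

```text
time: 2.4
ee_pos: [0.4635, 0.0261, 0.1783]
orientation: [3.116, -0.393, -0.002]
contact_force: [-0.1, -0.4, 0.3]
grip_width: 0.0932
finger_force: 0.0
```

```bash
python3 - <<'E'
from h import *
from scipy.spatial.transform import Rotation as R
s=observe();m=camera_model("wrist");im=get_image("wrist")
cv2.imwrite("pics/w1.png",im[:,:,::-1])
print(s["time"],s["ee_pos"],R.from_rotvec(s["orientation"]).as_matrix().round(3),s["q"].round(2))
T=np.linalg.inv(m["world_from_camera"]);p=m["K"]@(T@[.4625,.027,.08,1])[:3];print(p/p[2]); print(m["world_from_camera"])
E
```

```text
2.4 [0.46350959 0.02610083 0.178267  ] [[ 0.969 -0.248 -0.001]
 [-0.248 -0.969 -0.   ]
 [-0.001  0.001 -1.   ]] [-0.16  0.39  0.08  1.99 -0.04  0.76 -1.88]
[314.99581263 197.19219401   1.        ]
[[-2.48363683e-01 -9.28142282e-01 -2.77249680e-01  5.39116761e-01]
 [-9.68666848e-01  2.37933512e-01  7.12192473e-02  5.73693517e-03]
 [-1.34604780e-04  2.86250848e-01 -9.58154702e-01  3.44017459e-01]
 [ 0.00000000e+00  0.00000000e+00  0.00000000e+00  1.00000000e+00]]
```

View pics/w1.png

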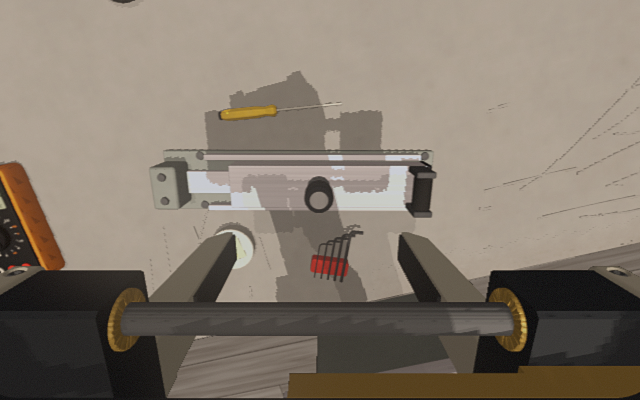

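The wrist view shows the knob top at about (319,196), against a predicted (315,197). That is about 3 mm further along the slide, so I'll shift tool y by +0.2 cm. The rails run horizontally in the image, so the yaw is right. Now I'll descend and grip.

>>> servo_tool(
  plan="0 0.2 2.8 0 0 0; 0 0 3 0 0 0; 0 0 3 0 0 0; 0 0 2 0 0 0; 0 0 2 0 0 0; 0 0 0 0 0 0; 0 0 0 0 0 0",
)

```text
time: 3.15
ee_pos: [0.4633, 0.0221, 0.051]
orientation: [3.115, -0.4, -0.0]
contact_force: [-0.5, -0.4, -0.4]
grip_width: 0.0932
finger_force: 0.0
```

>>> servo_tool(
  plan="0 0 0 0 0 0; 0 0 0 0 0 0; 0 0 0 0 0 0; 0 0 0 0 0 0; 0 0 0 0 0 0; 0 0 0 0 0 0; 0 0 0 0 0 0; 0 0 0 0 0 0",
  hand=-1,
)

```text
time: 3.95
ee_pos: [0.4633, 0.0236, 0.0506]
orientation: [-3.116, 0.397, 0.0]
contact_force: [0.3, -0.0, -0.4]
grip_width: 0.0334
finger_force: 0.0
```

>>> servo_tool(
  plan="0 0 0 0 0 0; 0 0 0 0 0 0; 0 0 0 0 0 0; 0 0 0 0 0 0",
)

```text
time: 4.35
ee_pos: [0.4634, 0.0238, 0.0507]
orientation: [-3.116, 0.396, 0.0]
contact_force: [0.2, 0.9, -0.9]
grip_width: 0.025
finger_force: 30.0
```

The knob is gripped at 25 mm. Next I'll feel for the slot's stop with the pin still down.

>>> servo_tool(
  plan="0 0.2 0 0 0 0; 0 0.2 0 0 0 0; 0 0.2 0 0 0 0; 0 0.2 0 0 0 0; 0 0 0 0 0 0",
)

```text
time: 4.85
ee_pos: [0.4612, 0.0152, 0.0507]
orientation: [3.116, -0.398, -0.0]
contact_force: [-0.3, 0.9, -0.8]
grip_width: 0.0257
finger_force: 30.0
```

>>> servo_tool(
  plan="0 0.2 0 0 0 0; 0 0.2 0 0 0 0; 0 0 0 0 0 0; 0 0 0 0 0 0",
)

```text
time: 5.25
ee_pos: [0.4603, 0.0115, 0.0507]
orientation: [3.116, -0.397, -0.0]
contact_force: [-0.3, -0.6, 0.4]
grip_width: 0.0255
finger_force: 30.0
```

>>> servo_tool(
  plan="0 0.2 0 0 0 0; 0 0.2 0 0 0 0; 0 0 0 0 0 0; 0 0 0 0 0 0",
)

```text
time: 5.65
ee_pos: [0.4592, 0.0078, 0.0507]
orientation: [3.116, -0.397, -0.0]
contact_force: [-0.2, 0.5, -1.0]
grip_width: 0.0255
finger_force: 30.0
```

>>> servo_tool(
  plan="0 0.2 0 0 0 0; 0 0.2 0 0 0 0; 0 0 0 0 0 0; 0 0 0 0 0 0",
)

```text
time: 6.05
ee_pos: [0.4583, 0.0038, 0.0507]
orientation: [3.116, -0.397, -0.0]
contact_force: [0.8, 0.7, 0.7]
grip_width: 0.0256
finger_force: 30.0
```

>>> servo_tool(
  plan="0 0.2 0 0 0 0; 0 0.2 0 0 0 0; 0 0 0 0 0 0; 0 0 0 0 0 0",
)

```text
time: 6.45
ee_pos: [0.4575, 0.0008, 0.0507]
orientation: [-3.116, 0.396, -0.0]
contact_force: [1.7, 4.2, -0.3]
grip_width: 0.0255
finger_force: 30.0
```

>>> servo_tool(
  plan="0 0.2 0 0 0 0; 0 0.2 0 0 0 0; 0 0 0 0 0 0; 0 0 0 0 0 0",
)

```text
time: 6.85
ee_pos: [0.4575, 0.0004, 0.0508]
orientation: [-3.112, 0.391, -0.002]
contact_force: [0.9, 11.2, -1.8]
grip_width: 0.0252
finger_force: 30.0
```

The slot stop is felt at ee ≈ (0.4575, 0.0006), so the hole should be 44 mm on, at ee ≈ (0.4466, -0.042). I'll back off 0.5 cm to unload the pin, then lift.

>>> servo_tool(
  plan="0 -0.5 0 0 0 0; 0 0 0 0 0 0; 0 0 0 0 0 0; 0 0 -0.4 0 0 0; 0 0 -0.4 0 0 0; 0 0 -0.4 0 0 0; 0 0 0 0 0 0; 0 0 0 0 0 0; 0 0 0 0 0 0",
)

```text
time: 7.75
ee_pos: [0.4575, 0.0008, 0.0625]
orientation: [3.116, -0.397, -0.001]
contact_force: [1.3, 0.6, -7.7]
grip_width: 0.0258
finger_force: 30.0
```

>>> servo_tool(
  plan="0 0.5 0 0 0 0; 0 0.5 0 0 0 0; 0 0.5 0 0 0 0; 0 0.5 0 0 0 0; 0 0.5 0 0 0 0; 0 0.5 0 0 0 0; 0 0.5 0 0 0 0; 0 0.4 0 0 0 0; 0 0.2 0 0 0 0; 0 0 0 0 0 0; 0 0 0 0 0 0; 0 0 0.4 0 0 0; 0 0 0.4 0 0 0; 0 0 0 0 0 0; 0 0 0 0 0 0",
)

```text
time: 9.25
ee_pos: [0.4473, -0.0388, 0.0548]
orientation: [3.116, -0.397, -0.0]
contact_force: [-0.3, -3.7, -0.5]
grip_width: 0.0256
finger_force: 30.0
```

>>> servo_tool(
  plan="0 0 0.15 0 0 0; 0 0 0 0 0 0; 0 0 0 0 0 0",
)

```text
time: 9.55
ee_pos: [0.4472, -0.0392, 0.0533]
orientation: [3.115, -0.397, -0.0]
contact_force: [-0.7, -4.3, 0.3]
grip_width: 0.0254
finger_force: 30.0
```

>>> servo_tool(
  plan="0 0.1 0 0 0 0; 0 0 0 0 0 0; 0 0 0 0 0 0",
)

```text
time: 9.85
ee_pos: [0.4471, -0.0394, 0.0532]
orientation: [-3.116, 0.397, 0.0]
contact_force: [-1.0, -3.7, 0.1]
grip_width: 0.0257
finger_force: 30.0
```

>>> servo_tool(
  plan="0 0.1 0 0 0 0; 0 0 0 0 0 0; 0 0 0 0 0 0",
)

```text
time: 10.15
ee_pos: [0.447, -0.0397, 0.0531]
orientation: [-3.116, 0.396, -0.0]
contact_force: [-0.1, -0.4, -0.5]
grip_width: 0.0253
finger_force: 30.0
```

The pin has dropped below land height and sideways motion is held with little vertical force, which suggests it is in the hole. I'll lower further.

>>> servo_tool(
  plan="0 0 0.25 0 0 0; 0 0 0 0 0 0; 0 0 0 0 0 0; 0 0 0 0 0 0",
)

```text
time: 10.55
ee_pos: [0.447, -0.0399, 0.0506]
orientation: [-3.116, 0.396, -0.0]
contact_force: [0.7, 1.0, -1.0]
grip_width: 0.0257
finger_force: 30.0
```

>>> servo_tool(
  plan="0 0.05 0.2 0 0 0; 0 0 0 0 0 0; 0 0 0 0 0 0; 0 0 0 0 0 0",
)

```text
time: 10.95
ee_pos: [0.4469, -0.0405, 0.0488]
orientation: [-3.116, 0.396, -0.0]
contact_force: [-0.7, 1.4, 0.6]
grip_width: 0.0256
finger_force: 30.0
```

>>> servo_tool(
  plan="0 0 0.2 0 0 0; 0 0 0 0 0 0; 0 0 0 0 0 0; 0 0 0 0 0 0",
)

```text
time: 11.35
ee_pos: [0.4468, -0.0408, 0.0467]
orientation: [-3.116, 0.397, -0.0]
contact_force: [-0.2, 2.0, 1.6]
grip_width: 0.0254
finger_force: 30.0
```

The pin is in the hole and near home. I'll press onto the hard stop.

>>> servo_tool(
  plan="0 0 0.2 0 0 0; 0 0 0 0 0 0; 0 0 0 0 0 0; 0 0 0 0 0 0",
)

```text
time: 11.75
ee_pos: [0.4469, -0.0409, 0.0464]
orientation: [-3.116, 0.397, -0.002]
contact_force: [-2.9, 2.2, 19.2]
grip_width: 0.0254
finger_force: 30.0
```

>>> servo_tool(
  plan="0 0 0.2 0 0 0; 0 0 0 0 0 0; 0 0 0 0 0 0; 0 0 0 0 0 0",
)

```text
time: 12.15
ee_pos: [0.4473, -0.0409, 0.0458]
orientation: [-3.116, 0.397, -0.004]
contact_force: [-6.0, 1.7, 32.6]
grip_width: 0.0256
finger_force: 30.0
```

Force rises at z ≈ 0.0465, which is 4 mm below the rest height, so this is the hard stop. I'll ease off a little.

>>> servo_tool(
  plan="0 0 -0.2 0 0 0; 0 0 0 0 0 0; 0 0 0 0 0 0; 0 0 0 0 0 0",
)

```text
time: 12.55
ee_pos: [0.4471, -0.0409, 0.046]
orientation: [-3.116, 0.397, -0.002]
contact_force: [-2.7, 1.5, 16.2]
grip_width: 0.0255
finger_force: 30.0
```

```bash
python3 - <<'E'
from h import *
im=get_image("scene");cv2.imwrite("pics/s2.png",cv2.resize(im[180:340,220:460,::-1],None,fx=3,fy=3));print(observe()["contact_force"])
E
```

```text
[-2.44756244  1.88708275 14.9958449 ]
```

View pics/s2.png

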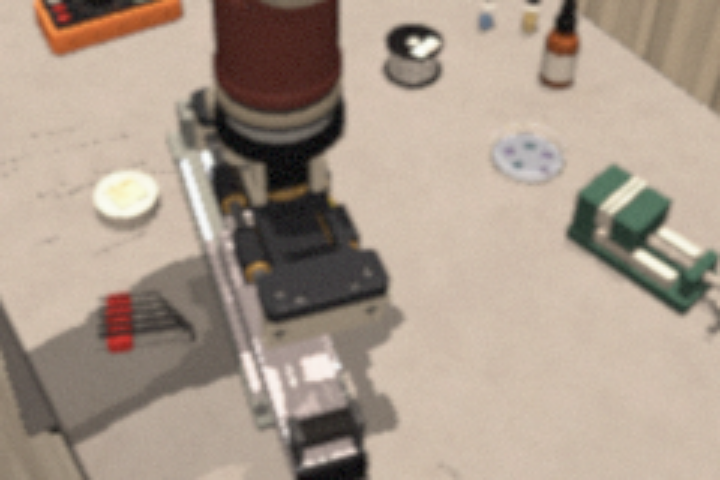

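The tube is extended: the rest, at crop (330,450), now stands beyond the base end at (265,410). The tin, keys and other visible items are where they were. The knob is held pressed at about 15 N, so I'm handing in.

```bash
python3 -c "from bench import *;print(close_job())"
```

```text
the job is handed in; nothing more can be done
None
```

The job is handed in, though the judging result was not shown: the tube is out about 42 mm past the slot's stop, and the pin is in the lock hole and pressed to its hard stop. The gripper still holds the knob with 30 N of grip and about 15 N of downward push.

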